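Swing the tilting jig to its working angle and pin it

ROBOT

A 6-joint arm with a two-finger parallel gripper is mounted at the origin on the work surface. World frame = base frame: x ahead of the robot, y to its left, z up, the work surface at z = 0. Lengths are in mm, angles in rad, forces in N, time in s.
With the tool pointing down it reaches from about 350 to 875 mm from the base axis. Payload 4.2 kg.
Tool frame: the origin (TCP) lies at the very end of the fingers, on their centre line; the grasp point (between the pads) lies 19 mm behind it (manip.tcp_to_grasp is the distance from the TCP to the grasp point, in mm); z points along the fingers, y is the direction in which the jaws open and shut (so a half turn about z gives the same grasp; the last joint's range is limited). The gripper opens to 87 mm and grips with 3 to 60 N. Pads are 19 mm wide; open, the fingers measure 117 mm over their backs; the gripper's body (75 mm by 190 mm) begins 51 mm behind the grasp point.
Start: joints at [-0.977, 0.385, 0.008, 0, -1.194, -0.259], TCP at [205.377, -590.271, 222.55] pointing down, gripper open.
Joint ranges: [-3.14, 3.14], [-1.21, 2.06], [-1.07, 1.41], [-3.16, 2.05], [-2.99, -0.16], [-3.1, 3.1]. Speed limits (rad/s): [2.79, 2.79, 3.14, 3.14, 3.14, 3.14].

INTERFACE

Orientations are given as a unit quaternion [w, x, y, z].
In Python, from station import readout, imaging, job, manip gives the robot as it stands. The module is installed in compiled form; this text tells all that it offers.
- The arm moves only by the tool drive_tool, never from a script. Its argument "targets" is a list of rows, each an object of numbers: "tx", "ty", "tz": the shift along the world's x, y, z in mm; "wx", "wy", "wz": the turn, a rotation vector about the world's x, y, z in degrees; "hand": the opening, from -1 (shut) to 1 (fully open). A call has 1 to 5 rows; each row is the pose to reach, as a shift and turn from the pose commanded when the call began; what a row does not reach only later rows make up. A row lasts 1/10 s, in which the tool goes at most 50 mm and 8.59 degrees, less where a joint would pass 70% of its speed; a pose out of reach is approached as far as the arm can. A call with a gripper value outside its range is refused whole. The fingers move at their own pace and stop on an object; "squeeze" is the grip in N (left out, the last holds). Time passes only in rows, so rows that repeat a pose let the fingers close. It gives the time, the measured TCP pose, the force and the opening at its end, in the units of the state.
- readout.observe(): the state, without advancing time (a new reading comes with each control period).
- imaging.get_image(name): name is "scene" or "top"; returns (picture, depth): 400x640x3 uint8, red, green, blue; 400x640 float32, mm along the optical axis (not along the pixel's ray), 0 where there is no reading.
- imaging.camera_params(name): a dict with "K" (3x3 intrinsics, pixels), "k1" (the pictures are not rectified: a ray, as slopes to the right and down, at radius r is drawn at 1 + k1 r^2 times it, then the intrinsics apply), "R" (3x3) and "t" (3): a world point X has camera coordinates R X + t. Camera axes: x right, y down, z forward; pixel columns grow to the right and rows downward; lengths in mm; the calibration is good to about 2 mm. A picture is of the moment at which its call begins. camera_params takes no time and is no camera call.
- job.close_job(): hands the job in, once; it reports no verdict.
The state is a dict: "time": time; "q": joint angles; "dq": joint speeds; "joint_torque": joint torques, N m; "tcp_pos": TCP position; "ee_rot": TCP orientation; "contact_force": force on the tool from outside, world axes, zero at the start; "ft_torque": the same for the moment, N m; "width": finger opening in mm.
Only numpy, scipy, OpenCV 4.12 (cv2) and the standard library are available. Lean on these libraries where they do the work, as an engineer would, in place of code of your own. Each camera call takes 0.05 s, during which the arm holds its last target.

TASK

Swing the tilting jig's arm down by its black handle until the yellow lug rests level on the lock post, so that the pump housing is tipped to its working angle. Then take the pin with the red knob from the wooden rack and push it down through the lug into the post until its collar lies on the lug, and let go.

Things in the scene. Friction and masses are not known exactly. Their poses are not given: they have to be found in the camera images.
- tilt (a joint): Angle (rad) of the jig's cradle about its level trunnion axis. 0: arm level, its yellow lug on the lock post (firm stop, working angle); it grows as the handle end swings up; starts at 0.5 to 0.85, stops at 1.0. Friction holds it anywhere; 3 to 12 N down on the handle moves it. Arm, yellow lug, handle, table and the bolted-on aluminium pump housing turn together.
- handle (a point): Midpoint of the jig's black round handle bar, 16 mm thick, 90 mm long, level, parallel to the trunnion axis, 210 mm from it. x: along the arm towards the trunnion axis; y: along the bar towards the jig, where the arm's flat bar begins 49 mm away. The handle turns with the arm. Pinch it from above across the bar (it turns in the fingers) and lead it round the arc, or push it down.
- lock_hole (a point): Fixed in the frame: centre of the lug hole's top mouth when the arm is down, 135 mm above the bench. z up, x level towards the trunnion axis (at x 120, z -5 mm), y along that axis towards the jig; handle at y -20 mm. Yellow lug 50x50x10 mm, 22 mm hole right through, on the arm. Green post 50x50 mm below, top at z -11 mm, 22 mm hole 60 mm deep in line. Mouths chamfered 3 mm.
- red_pin: Locking pin, 0.1 kg: red knob 26 mm thick, steel collar 36 mm wide, shank 14 mm thick with tapered foot. Origin: centre of the foot; z up: collar at 50 to 56, knob 56 to 100 mm. Stands in a wooden rack 80x220x60 mm, collar on its top, between or beside a yellow and a blue pin in a row at 70 mm pitch along the pin's y: grip across the row, along its x. The three swap places.
Not all that is in view belongs to the job. Leave any green look-alike of the red_pin alone.

How it is judged (in metres and radians):
On the way, in this order (a step that is already met when the one before it is completed fails the run):
1. the arm is swung down to its stop (value of joint tilt below 0.1 rad), for 0.2 s.
2. the red pin is down through lug and post (horizontal distance between red_pin and lock_hole below 0.012 m and z of red_pin in the frame of lock_hole below -0.035 m), for 0.2 s.
At the end, for the whole second after the job is handed in: The arm is down within 0.1 rad of its stop, and the red pin stands at rest and upright (within 0.2 rad) in the lug and post: its foot within 12 mm sideways of the hole's centre line and 40 to 60 mm below the lug's top (50 mm when its collar lies on the lug) (value of joint tilt below 0.1 rad and horizontal distance between red_pin and lock_hole below 0.012 m and z of red_pin in the frame of lock_hole between -0.06 and -0.04 m and angle between red_pin's own z axis and vertical below 0.2 rad and linear speed of red_pin below 0.02 m/s); the robot touches nothing.
It also fails if it takes over 58 s, if anything falls off the work surface, if the arm or the gripper's body presses on something with over 40 N, if the wrist force passes 120 N, or if a joint passes its speed limit or range.

## Working session

There is one attempt and no reset: what is moved stays moved. The work goes in short steps, Python scripts to look and compute and a tool call to move; the robot and the scene stay as the last step left them, time stands still between calls to the robot, and variables do not carry over. Pictures are saved under pics/ and viewed, and the job is handed in when it is done.

Besides the shell and the picture viewer there is one more tool, called after "Request:" as name([rows], argument=value, ...), one row to a line, values as JSON. drive_tool: Moves the arm, as the interface text tells. Its arguments: {"type":"object","properties":{"targets":{"type":"array"},"squeeze":{"type":"number"}},"required":["targets"]}

```bash
mkdir -p pics
cat > h.py <<'E'
import numpy as np, cv2
from station import readout, imaging, job, manip
def grab(n,tag):
    p,d=imaging.get_image(n); cv2.imwrite(f'pics/{tag}.png',p[:,:,::-1]); np.savez(f'pics/{tag}.npz',p=p,d=d); return p,d
def ray(n,u,v):
    c=imaging.camera_params(n);K=np.array(c['K'],float);k=c['k1']
    D=np.array([k,0,0,0,0.])
    return cv2.undistortPoints(np.array([[[u,v]]],float),K,D)[0,0],np.array(c['R']),np.array(c['t']).ravel()
def pt(n,d,u,v,r=1):
    s,R,t=ray(n,u,v); w=d[int(v)-r:int(v)+r+1,int(u)-r:int(u)+r+1]; z=np.median(w[w>0])
    return R.T@(np.array([s[0]*z,s[1]*z,z])-t)
def ptz(n,u,v,Z):
    s,R,t=ray(n,u,v); C=-R.T@t; g=R.T@np.array([s[0],s[1],1]); return C+g*(Z-C[2])/g[2]
def proj(n,X):
    c=imaging.camera_params(n);x=np.array(c['R'])@np.array(X,float)+np.array(c['t']).ravel();s=x[:2]/x[2];s=s*(1+c['k1']*(s@s));K=np.array(c['K']);return K[0,0]*s[0]+K[0,2],K[1,1]*s[1]+K[1,2]
def crop(tag,u0,v0,u1,v1,f):
    p=cv2.imread(f'pics/{tag}.png')[v0:v1,u0:u1]; cv2.imwrite(f'pics/{tag}_c{u0}_{v0}.png',cv2.resize(p,None,fx=f,fy=f,interpolation=cv2.INTER_CUBIC))
E
python3 - <<'E'
from h import *
for n in('scene','top'):
    grab(n,n+'0'); c=imaging.camera_params(n); print(n,c)
s=readout.observe();print(s)
E
```

```text
scene {'K': array([[445.03936871,   0.        , 319.51570171],
       [  0.        , 445.03936871, 205.11347004],
       [  0.        ,   0.        ,   1.        ]]), 'k1': -0.08766849176815435, 'R': array([[ 0.67366865,  0.738928  ,  0.01248813],
       [ 0.52644228, -0.46795227, -0.70984449],
       [-0.51868012,  0.48477426, -0.70424772]]), 't': array([-292.0987075 , -252.76733957, 1426.87992738])}
top {'K': array([[403.31282388,   0.        , 316.45076335],
       [  0.        , 403.31282388, 200.09403227],
       [  0.        ,   0.        ,   1.        ]]), 'k1': -0.050371431524803965, 'R': array([[-0.015157  , -0.99983577, -0.00993454],
       [-0.99804026,  0.01573157, -0.06056538],
       [ 0.06071172,  0.00899708, -0.99811479]]), 't': array([ -89.82586681,  567.25846299, 1083.00537634])}
{'time': 0.1, 'q': array([-9.77380144e-01,  3.85483521e-01,  6.77394313e-03, -4.32960036e-04,
       -1.19398518e+00, -2.58610866e-01]), 'dq': array([ 0.00040925, -0.00178989,  0.00369276,  0.00067102,  0.00076857,
        0.00090953]), 'joint_torque': array([-6.85513187e-04, -3.91689241e+01,  1.87935251e+01,  4.23187584e+00,
        1.34957748e-02, -7.62407626e-05]), 'tcp_pos': array([ 205.21573248, -589.78860615,  221.57143372]), 'ee_rot': array([-2.09026443e-04, -1.66543072e-01,  9.86033703e-01,  9.47528507e-04]), 'contact_force': array([-0.18099257, -0.45980176,  0.17142126]), 'ft_torque': array([0.00275052, 0.01777516, 0.02902473]), 'width': 86.76822007387426}
```

View pics/scene0.png

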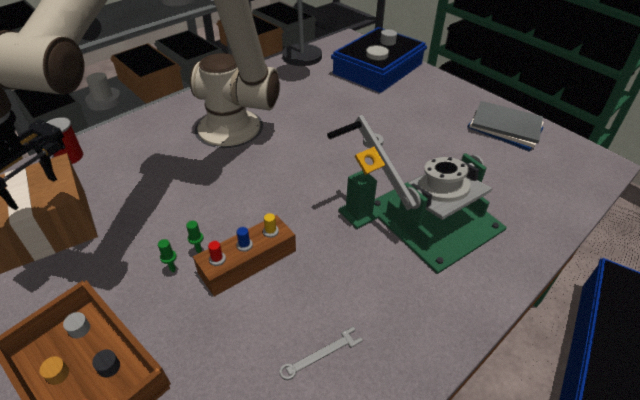

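View pics/top0.png

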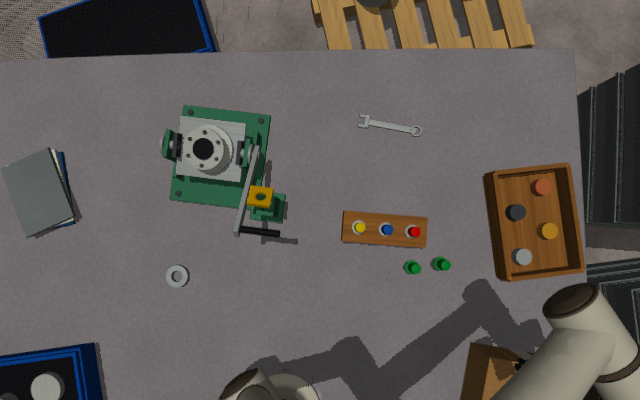

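Run:
```python
from h import *
crop('top0',150,90,310,260,4); crop('scene0',320,100,520,270,4); crop('top0',330,195,470,285,5)
```

```text
(no output)
```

View pics/top0_c150_90.png

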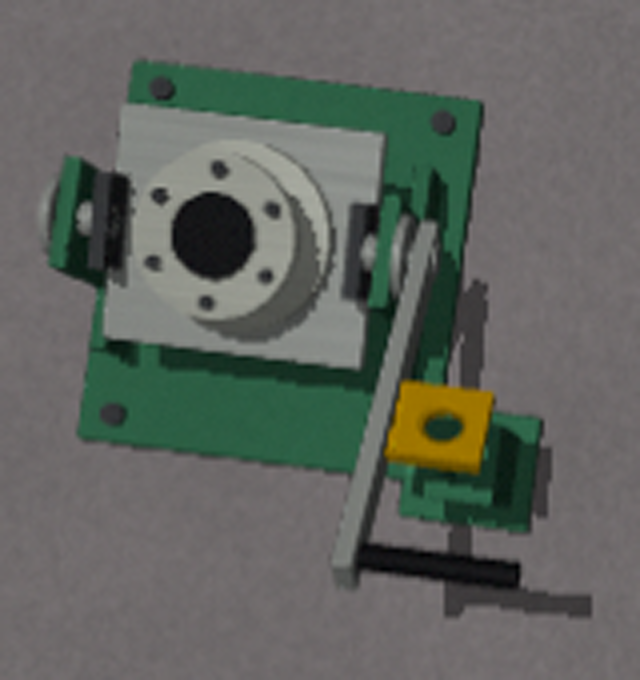

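View pics/scene0_c320_100.png

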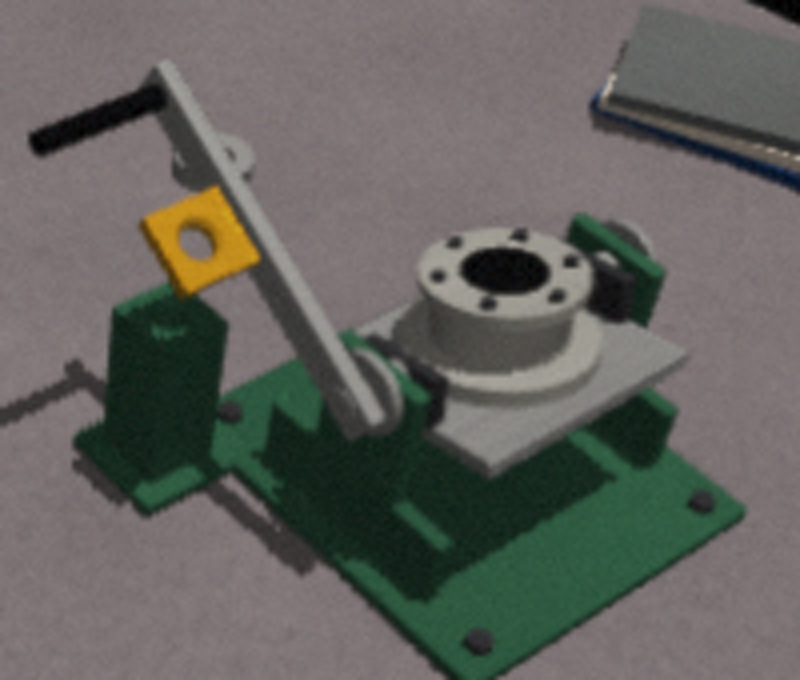

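View pics/top0_c330_195.png

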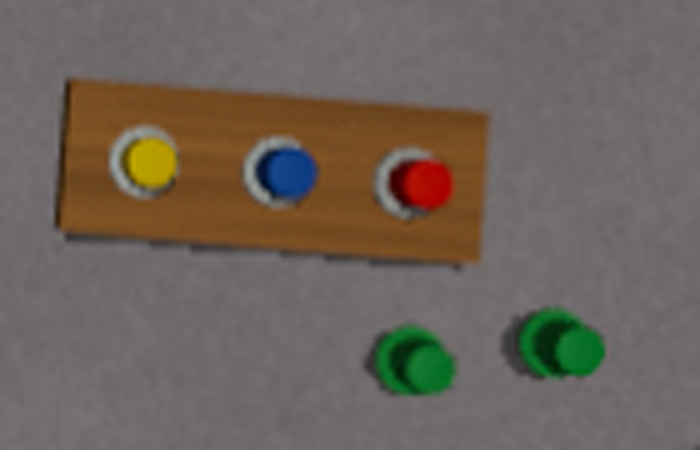

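Run:
```python
from h import *
d=np.load('pics/top0.npz')['d'];ds=np.load('pics/scene0.npz')['d']
f=lambda n,dd,l,u,v,r=1:print(l,n,pt(n,dd,u,v,r).round(1))
for l,u,v in [('hend_arm',243,229.5),('hmid',260.4,231.4),('hend',278,233),('knob',415,232),('yel knob',360,227.5),('blue',387,229.5),('arm top',236,232),('lugL',250,205),('lugR',270,206),('lugFL',252,187),('lugFR',272,189)]: f('top',d,l,u,v)
for l,u,v in [('hend_arm',358,125),('hmid',345,130),('hend',332,134.5),('knob',215.5,245),('lug',361,150),('lugb',380,162),('postL',352,178)]: f('scene',ds,l,u,v)
# base plate corners z~? , rack corners z=60
for u,v in [(185.5,106),(270,115.5),(171,199)]: print('base',ptz('top',u,v,10).round(1), pt('top',d,u+(2 if u<200 else -2),v+(2 if v<150 else -2)).round(1))
for u,v in [(343.6,211),(427.6,217.4),(426,247.4),(342,241)]: print('rack',ptz('top',u,v,60).round(1))
for u,v in [(415.4,231.8),(387.6,229.6),(360.4,227.4)]: print('knobtop',ptz('top',u,v,110).round(1))
for u,v in [(411.6,231.6)]: print('collar',ptz('top',u,v,64).round(1))
```

```text
hend_arm top [490.8  59.7 240.8]
hmid top [486.2  21.8 241. ]
hend top [482.2 -16.4 241.4]
knob top [ 476.8 -343.5  108.6]
yel knob top [ 490.2 -206.8  108.1]
blue top [ 484.2 -273.6  109.7]
arm top top [485.8  72.7 251.6]
lugL top [545.9  51.2 199.9]
lugR top [546.4  14.8 125.9]
lugFL top [588.5  49.3 183.3]
lugFR top [583.2   2.9 181.6]
hend_arm scene [498.2  58.  237.2]
hmid scene [492.5  21.2 237.1]
hend scene [487.5 -15.2 239.1]
knob scene [ 483.1 -343.5  110.3]
lug scene [367.  231.3  -0.6]
lugb scene [584.7  46.3 185.9]
postL scene [532.8  13.4 122.2]
base [837.4 266.1  10. ] [830.8 259.5  12.4]
base [804.7  27.5  10. ] [798.9  33.   10.8]
base [575.6 304.6  10. ] [581.  298.5  11.5]
rack [ 533.5 -169.5   60. ]
rack [ 513.2 -389.    60. ]
rack [ 435.2 -382.5   60. ]
rack [ 455.4 -163.9   60. ]
knobtop [ 477.3 -344.2  110. ]
knobtop [ 483.9 -275.1  110. ]
knobtop [ 490.5 -207.6  110. ]
collar [ 477.  -345.1   64. ]
```

Candidates: the red knob at top (415,232) / scene (215,245); green look-alikes at top (413,268) and (442,264); blue (387,229) and yellow (360,227) pins. The crop confirms that the red one at the rack's end is the one to take. The handle's centre is about (488,22,233), which puts tilt at about 0.51. The jig is turned about 7.6°.

Request:
drive_tool([
  {"tx": 15, "ty": 30, "tz": 20, "wz": 4.2},
  {"tx": 35, "ty": 70, "tz": 40, "wz": 8.4},
  {"tx": 55, "ty": 112, "tz": 60, "wz": 12.6},
  {"tx": 74, "ty": 154, "tz": 78, "wz": 16.8},
  {"tx": 93, "ty": 196, "tz": 78, "wz": 21},
])

```text
invalid input at $.targets[0]: expected keys tx, ty, tz, wx, wy, wz, hand
```

Request:
drive_tool([
  {"tx": 19, "ty": 41, "wz": 4.2},
  {"tx": 38, "ty": 82, "wz": 8.4},
  {"tx": 57, "ty": 123, "wz": 12.6},
  {"tx": 76, "ty": 164, "wz": 16.8},
  {"tx": 95, "ty": 205, "wz": 21},
])

```text
invalid input at $.targets[0]: expected keys tx, ty, tz, wx, wy, wz, hand
```

Request:
drive_tool([
  {"tx": 19, "ty": 41, "wz": 4.2},
  {"tx": 38, "ty": 82, "wz": 8.4},
  {"tx": 57, "ty": 123, "wz": 12.6},
  {"tx": 76, "ty": 164, "wz": 16.8},
  {"tx": 94, "ty": 197, "wz": 21.2},
])

```text
invalid input at $.targets[0]: expected keys tx, ty, tz, wx, wy, wz, hand
```

Request:
drive_tool([
  {"tx": 0},
  {"tx": 0},
])

```text
invalid input at $.targets[0]: expected keys tx, ty, tz, wx, wy, wz, hand
```

Run:
```python
from h import *
for n in('scene','top'): grab(n,n+'1')
crop('scene1',250,40,450,190,4)
s=readout.observe();print(s['tcp_pos'],s['ee_rot'],s['q'],s['contact_force'])
```

```text
[ 205.2694488  -589.96564941  221.88598512] [-1.57995327e-04 -1.66566160e-01  9.86030061e-01  6.38790601e-04] [-9.77387953e-01  3.85265733e-01  7.17536620e-03 -2.58394956e-04
 -1.19399993e+00 -2.58620774e-01] [-0.15853148 -0.41713992  0.4132978 ]
```

View pics/scene1_c250_40.png

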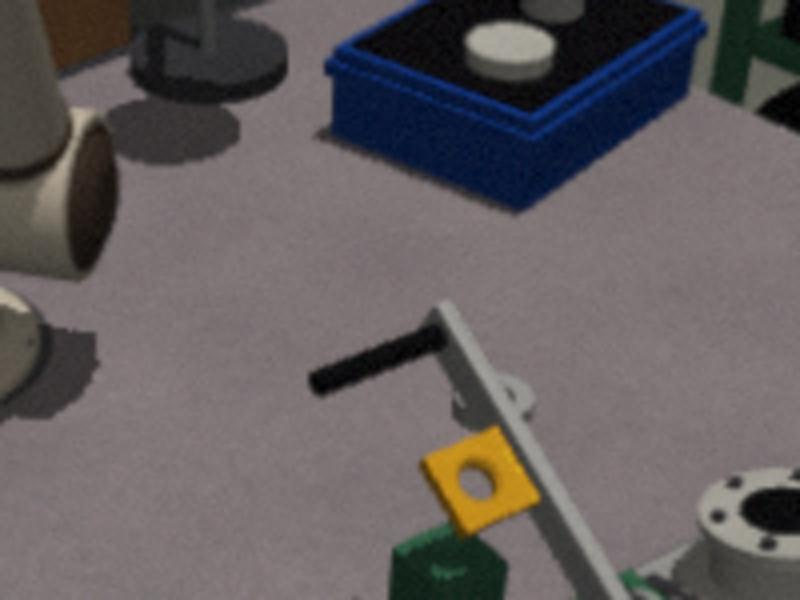

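The rows need every key, and the arm has not moved, so I'm sending them again in full.

Request:
drive_tool([
  {"tx": 15, "ty": 30, "tz": 20, "wx": 0, "wy": 0, "wz": 4.2, "hand": 1},
  {"tx": 35, "ty": 70, "tz": 40, "wx": 0, "wy": 0, "wz": 8.4, "hand": 1},
  {"tx": 55, "ty": 112, "tz": 60, "wx": 0, "wy": 0, "wz": 12.6, "hand": 1},
  {"tx": 74, "ty": 154, "tz": 78, "wx": 0, "wy": 0, "wz": 16.8, "hand": 1},
  {"tx": 93, "ty": 196, "tz": 78, "wx": 0, "wy": 0, "wz": 21, "hand": 1},
])

```text
time: 0.7
tcp_pos: [299.7, -393.7, 303.3]
ee_rot: [0.001, -0.345, 0.939, -0.003]
contact_force: [1.0, 0.5, 0.9]
width: 86.8
```

Request:
drive_tool([
  {"tx": 19, "ty": 41, "tz": 0, "wx": 0, "wy": 0, "wz": 4.2, "hand": 1},
  {"tx": 38, "ty": 82, "tz": 0, "wx": 0, "wy": 0, "wz": 8.4, "hand": 1},
  {"tx": 57, "ty": 123, "tz": 0, "wx": 0, "wy": 0, "wz": 12.6, "hand": 1},
  {"tx": 76, "ty": 164, "tz": 0, "wx": 0, "wy": 0, "wz": 16.8, "hand": 1},
  {"tx": 95, "ty": 205, "tz": 0, "wx": 0, "wy": 0, "wz": 21, "hand": 1},
])

```text
time: 1.2
tcp_pos: [393.6, -187.5, 300.7]
ee_rot: [0.0, -0.51, 0.86, -0.0]
contact_force: [0.5, -1.0, -0.1]
width: 86.9
```

Request:
drive_tool([
  {"tx": 19, "ty": 41, "tz": 0, "wx": 0, "wy": 0, "wz": 4.2, "hand": 1},
  {"tx": 38, "ty": 82, "tz": 0, "wx": 0, "wy": 0, "wz": 8.4, "hand": 1},
  {"tx": 57, "ty": 123, "tz": 0, "wx": 0, "wy": 0, "wz": 12.6, "hand": 1},
  {"tx": 76, "ty": 164, "tz": 0, "wx": 0, "wy": 0, "wz": 16.8, "hand": 1},
  {"tx": 94, "ty": 204, "tz": 0, "wx": 0, "wy": 0, "wz": 21.2, "hand": 1},
])

```text
time: 1.7
tcp_pos: [487.7, 16.7, 300.6]
ee_rot: [0.0, -0.66, 0.751, -0.0]
contact_force: [1.3, -0.7, -0.3]
width: 87.4
```

Request:
drive_tool([
  {"tx": 0, "ty": 0, "tz": 0, "wx": 0, "wy": 0, "wz": 0, "hand": 0.2},
  {"tx": 0, "ty": 0, "tz": 0, "wx": 0, "wy": 0, "wz": 0, "hand": 0.2},
])

```text
time: 1.9
tcp_pos: [487.3, 15.5, 300.0]
ee_rot: [-0.001, -0.659, 0.752, 0.0]
contact_force: [-0.7, 0.1, -0.0]
width: 77.8
```

Run:
```python
from h import *
for n in('scene','top'): grab(n,n+'1')
crop('scene1',250,40,450,190,4)
s=readout.observe();print(s['tcp_pos'],s['ee_rot'],s['q'],s['contact_force'],s['width'],s['time'])
```

```text
[486.90075386  14.15401422 300.44316936] [-2.83142816e-04 -6.58263068e-01  7.52787914e-01  9.92198925e-05] [ 3.63317559e-01  9.71189058e-02 -1.81321927e-01  1.13180449e-05
 -1.29295544e+00 -4.97098727e-01] [ 0.48649805 -0.19543543  1.12737356] 70.89369087297175 2.0
```

View pics/scene1_c250_40.png

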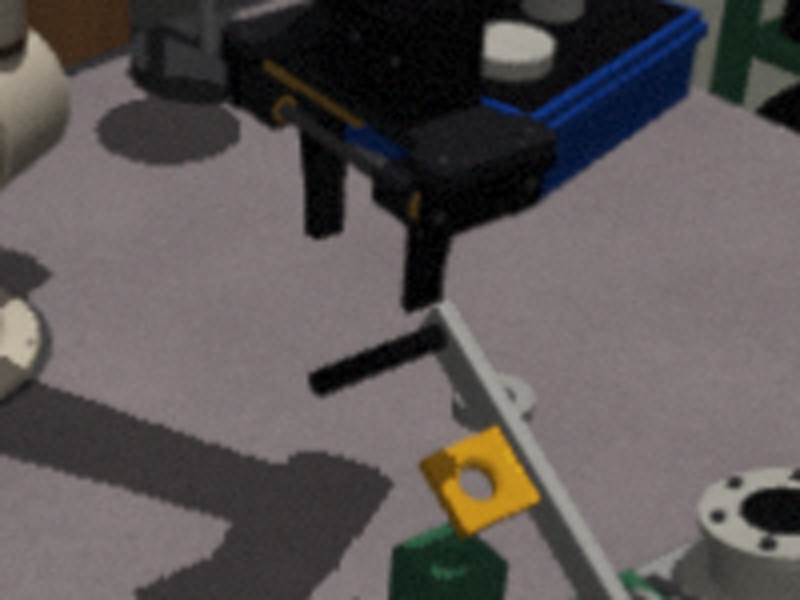

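The open fingers hang above the bar and straddle it, with the bar's middle at crop (380,358). I'm descending to pinch it.

Request:
drive_tool([
  {"tx": 0, "ty": 0, "tz": -30, "wx": 0, "wy": 0, "wz": 0, "hand": 0.2},
  {"tx": 0, "ty": 0, "tz": -60, "wx": 0, "wy": 0, "wz": 0, "hand": 0.2},
  {"tx": 0, "ty": 0, "tz": -80, "wx": 0, "wy": 0, "wz": 0, "hand": 0.2},
  {"tx": 0, "ty": 0, "tz": -87, "wx": 0, "wy": 0, "wz": 0, "hand": 0.2},
  {"tx": 0, "ty": 0, "tz": -87, "wx": 0, "wy": 0, "wz": 0, "hand": 0.2},
])

```text
time: 2.5
tcp_pos: [486.8, 13.7, 213.2]
ee_rot: [-0.001, -0.658, 0.753, 0.0]
contact_force: [-0.4, -0.5, 0.3]
width: 52.5
```

Request:
drive_tool([
  {"tx": 0, "ty": 0, "tz": 0, "wx": 0, "wy": 0, "wz": 0, "hand": -1},
  {"tx": 0, "ty": 0, "tz": 0, "wx": 0, "wy": 0, "wz": 0, "hand": -1},
  {"tx": 0, "ty": 0, "tz": 0, "wx": 0, "wy": 0, "wz": 0, "hand": -1},
  {"tx": 0, "ty": 0, "tz": 0, "wx": 0, "wy": 0, "wz": 0, "hand": -1},
  {"tx": 0, "ty": 0, "tz": 0, "wx": 0, "wy": 0, "wz": 0, "hand": -1},
], squeeze=15)

```text
time: 3.0
tcp_pos: [487.5, 14.8, 213.9]
ee_rot: [0.0, -0.659, 0.752, -0.0]
contact_force: [-0.5, -0.2, 0.3]
width: 20.2
```

Run:
```python
from h import *
for n in('scene',): grab(n,n+'2')
crop('scene2',250,40,450,190,4)
s=readout.observe();print(s['tcp_pos'],s['contact_force'],s['width'],s['time'])
# planned arc relative to now
ex=np.array([.991,-.132])
H=s['tcp_pos']
th0=np.arcsin((233-130)/210)
for th in np.linspace(th0,0,11): 
    a=210*(np.cos(th0)-np.cos(th)); print(round(th,3),(ex*a).round(1),round(210*(np.sin(th)-np.sin(th0)),1))
```

```text
[486.25156826  14.77762152 213.58792127] [-9.70007384  4.25673786  7.00405322] 15.997020830628335 3.05
0.513 [ 0. -0.] 0.0
0.461 [-5.   0.7] -9.5
0.41 [-9.5  1.3] -19.3
0.359 [-13.5   1.8] -29.2
0.308 [-17.    2.3] -39.4
0.256 [-20.    2.7] -49.8
0.205 [-22.4   3. ] -60.2
0.154 [-24.3   3.2] -70.8
0.103 [-25.7   3.4] -81.5
0.051 [-26.5   3.5] -92.2
0.0 [-26.8   3.6] -103.0
```

View pics/scene2_c250_40.png

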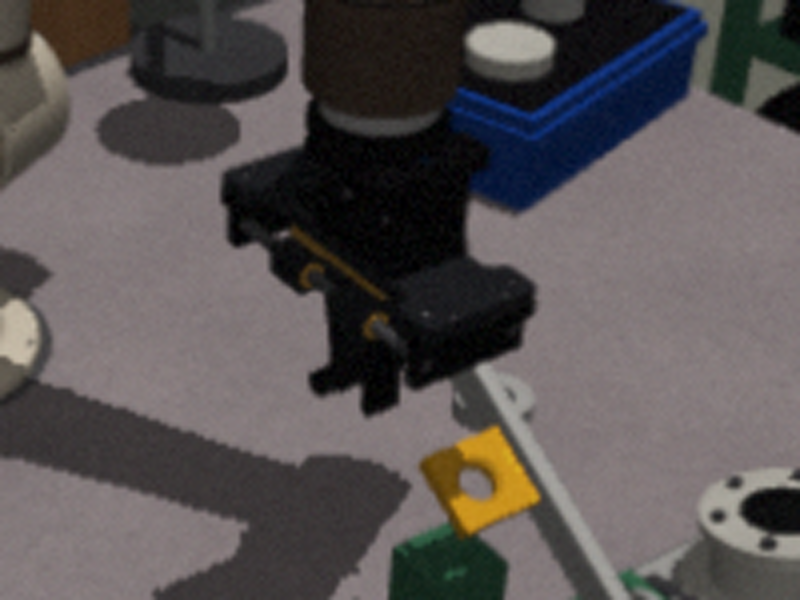

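The opening is 16 mm, so the bar is held. I'm leading it down the arc now.

Request:
drive_tool([
  {"tx": -5, "ty": 0.7, "tz": -9.5, "wx": 0, "wy": 0, "wz": 0, "hand": -1},
  {"tx": -9.5, "ty": 1.3, "tz": -19.3, "wx": 0, "wy": 0, "wz": 0, "hand": -1},
  {"tx": -13.5, "ty": 1.8, "tz": -29, "wx": 0, "wy": 0, "wz": 0, "hand": -1},
  {"tx": -17, "ty": 2.3, "tz": -39.4, "wx": 0, "wy": 0, "wz": 0, "hand": -1},
  {"tx": -20, "ty": 2.7, "tz": -49.8, "wx": 0, "wy": 0, "wz": 0, "hand": -1},
])

```text
time: 3.55
tcp_pos: [466.3, 17.6, 164.2]
ee_rot: [-0.0, -0.659, 0.752, 0.001]
contact_force: [-4.9, 2.3, 6.2]
width: 14.9
```

Request:
drive_tool([
  {"tx": -2.4, "ty": 0.3, "tz": -10.4, "wx": 0, "wy": 0, "wz": 0, "hand": -1},
  {"tx": -4.3, "ty": 0.5, "tz": -21, "wx": 0, "wy": 0, "wz": 0, "hand": -1},
  {"tx": -5.7, "ty": 0.7, "tz": -31.7, "wx": 0, "wy": 0, "wz": 0, "hand": -1},
  {"tx": -6.5, "ty": 0.8, "tz": -42.4, "wx": 0, "wy": 0, "wz": 0, "hand": -1},
  {"tx": -6.8, "ty": 0.9, "tz": -49, "wx": 0, "wy": 0, "wz": 0, "hand": -1},
])

```text
time: 4.05
tcp_pos: [458.7, 18.6, 114.1]
ee_rot: [-0.001, -0.658, 0.753, 0.001]
contact_force: [-6.4, 2.9, 5.1]
width: 14.7
```

Request:
drive_tool([
  {"tx": 0, "ty": 0, "tz": -2, "wx": 0, "wy": 0, "wz": 0, "hand": -1},
  {"tx": 0, "ty": 0, "tz": -2, "wx": 0, "wy": 0, "wz": 0, "hand": -1},
])

```text
time: 4.25
tcp_pos: [458.6, 18.6, 111.8]
ee_rot: [-0.002, -0.658, 0.753, 0.002]
contact_force: [-3.9, 2.9, 0.4]
width: 14.9
```

Run:
```python
from h import *
for n in('scene','top'): p,d=grab(n,n+'3')
crop('scene3',250,40,450,190,4)
s=readout.observe();print(s['tcp_pos'],s['contact_force'],s['width'],s['time'])
```

```text
[458.56502943  18.63104895 111.84576692] [-4.92235364  3.90950075 -0.97103804] 14.838585373353391 4.35
```

View pics/scene3.png

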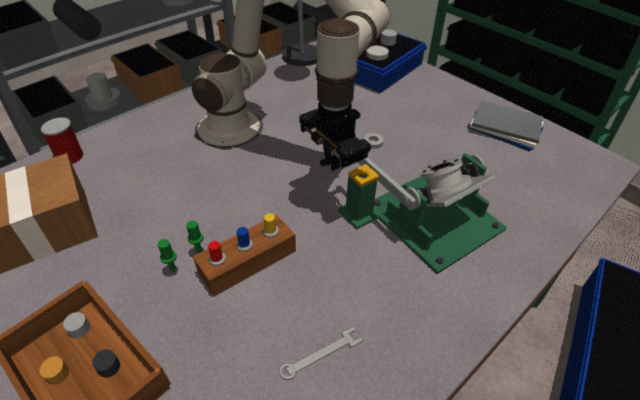

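Request:
drive_tool([
  {"tx": 0, "ty": 0, "tz": -2, "wx": 0, "wy": 0, "wz": 0, "hand": -1},
  {"tx": 0, "ty": 0, "tz": -4, "wx": 0, "wy": 0, "wz": 0, "hand": -1},
  {"tx": 0, "ty": 0, "tz": -4, "wx": 0, "wy": 0, "wz": 0, "hand": -1},
])

```text
time: 4.65
tcp_pos: [458.5, 18.6, 108.1]
ee_rot: [-0.002, -0.658, 0.753, 0.002]
contact_force: [-5.1, 4.4, 2.1]
width: 14.7
```

Run:
```python
from h import *
crop('scene3',330,140,400,210,8)
d=np.load('pics/scene3.npz')['d']
```

```text
(no output)
```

View pics/scene3_c330_140.png

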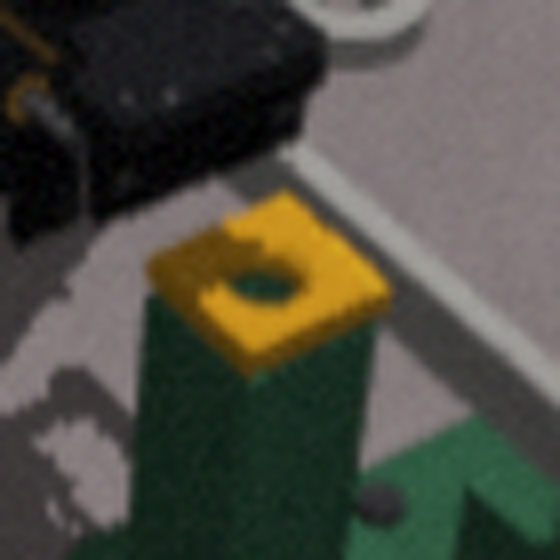

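The lug now sits on the post at scene (362,176). I'm releasing and lifting off.

Request:
drive_tool([
  {"tx": 0, "ty": 0, "tz": 0, "wx": 0, "wy": 0, "wz": 0, "hand": 0.1},
  {"tx": 0, "ty": 0, "tz": 0, "wx": 0, "wy": 0, "wz": 0, "hand": 0.1},
  {"tx": 0, "ty": 0, "tz": 0, "wx": 0, "wy": 0, "wz": 0, "hand": 0.1},
  {"tx": 0, "ty": 0, "tz": 20, "wx": 0, "wy": 0, "wz": 0, "hand": 0.1},
  {"tx": 0, "ty": 0, "tz": 60, "wx": 0, "wy": 0, "wz": 0, "hand": 0.1},
])

```text
time: 5.15
tcp_pos: [458.7, 17.6, 167.0]
ee_rot: [-0.003, -0.658, 0.753, 0.001]
contact_force: [1.2, 0.1, -0.1]
width: 44.9
```

Request:
drive_tool([
  {"tx": 0, "ty": -20, "tz": 40, "wx": 0, "wy": 0, "wz": 0, "hand": 0.1},
  {"tx": 0, "ty": -60, "tz": 60, "wx": 0, "wy": 0, "wz": 0, "hand": 0.1},
  {"tx": 0, "ty": -110, "tz": 60, "wx": 0, "wy": 0, "wz": 0, "hand": 0.1},
  {"tx": 0, "ty": -160, "tz": 60, "wx": 0, "wy": 0, "wz": 0, "hand": 0.1},
  {"tx": 0, "ty": -200, "tz": 60, "wx": 0, "wy": 0, "wz": 0, "hand": 0.1},
])

```text
time: 5.65
tcp_pos: [460.5, -184.0, 229.3]
ee_rot: [0.0, -0.658, 0.753, -0.001]
contact_force: [0.1, 0.8, -0.9]
width: 48.1
```

Run:
```python
from h import *
for n in('scene','top'): p,d=grab(n,n+'4')
crop('scene4',320,130,420,210,8)
crop('top4',220,170,310,250,8)
s=readout.observe();print(s['tcp_pos'],s['contact_force'],s['width'],s['time'])
```

```text
[ 460.31231235 -185.53096599  228.64505274] [-0.42264948 -0.20625252  0.04508714] 47.413145965704835 5.75
```

View pics/scene4_c320_130.png

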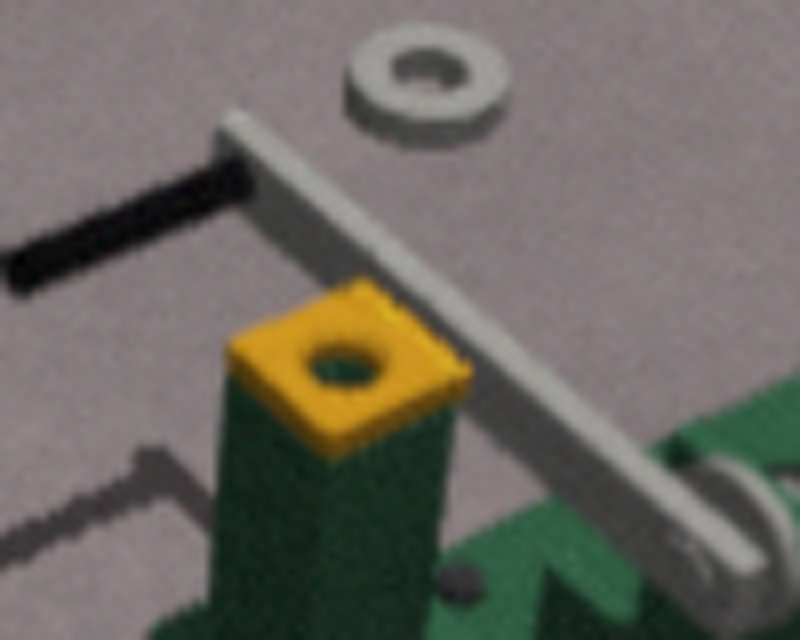

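View pics/top4_c220_170.png

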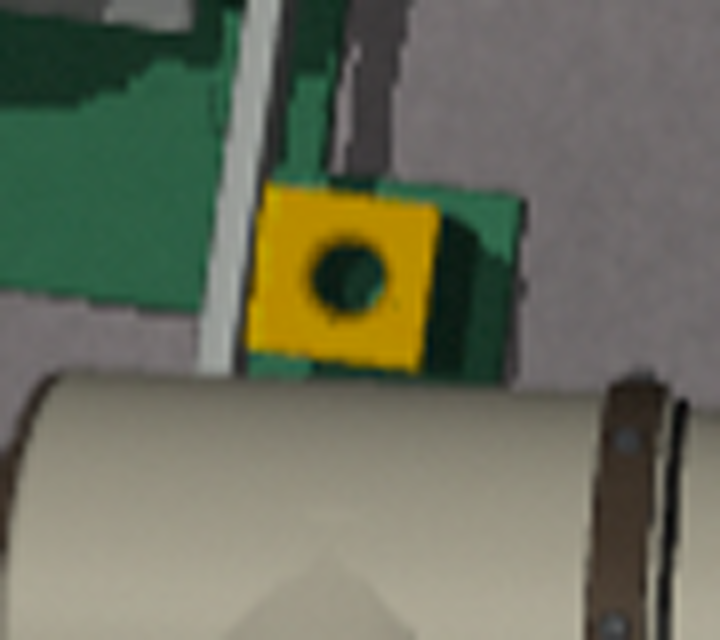

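Run:
```python
from h import *
for n,(u,v),cs in [('top',(263.1,204.1),[(267,182),(440,203),(420,373),(248,348)]),('scene',(362.6,175.1),None)]:
    print(n,'hole',ptz(n,u,v,135).round(1))
    dat=np.load(f'pics/{n}4.npz');p,d=dat['p'].astype(int),dat['d']
    m=(p[...,0]>120)&(p[...,1]>80)&(p[...,2]<50)
    m=m.astype(np.uint8);k,l,st,c=cv2.connectedComponentsWithStats(m)
    for i in range(1,k):
        if st[i,4]>60:
            ys,xs=np.where(l==i); P=np.array([pt(n,d,x,y,0) for x,y in zip(xs,ys) if d[y,x]>0]);q=P[(P[:,2]>125)&(P[:,2]<145)]
            if len(q)>50: print('lug', ptz(n,*c[i],135).round(1),q.mean(0).round(1),np.polyfit(q[:,0],q[:,2],1).round(3)); 
    r=(p[...,0]>110)&(p[...,1]<60)&(p[...,2]<60);k,l,st,c=cv2.connectedComponentsWithStats(r.astype(np.uint8))
    for i in range(1,k):
        if 40<st[i,4]<500:
            ys,xs=np.where(l==i);P=np.array([pt(n,d,x,y,0) for x,y in zip(xs,ys)]);q=P[P[:,2]>106]
            print('red',c[i],st[i],'top',ptz(n,*c[i],110).round(1),q.mean(0).round(1),len(q))
```

```text
top hole [550.9  30.5 135. ]
lug [551.1  33.1 135. ] [550.3  33.2 135.7] [-2.00000e-02  1.46949e+02]
red [415.52941176 231.38823529] [411 227  10  10  85] top [ 478.3 -344.5  110. ] [ 478.8 -344.7  109.5] 70
scene hole [551.9  28.8 135. ]
lug [551.6  32.4 135. ] [551.9  32.3 135.6] [-1.00000e-03  1.35871e+02]Traceback (most recent call last):
  File "<stdin>", line 9, in <module>
  File "h.py", line 10, in pt
    s,R,t=ray(n,u,v); w=d[int(v)-r:int(v)+r+1,int(u)-r:int(u)+r+1]; z=np.median(w[w>0])
          ~~~^^^^^^^
  File "h.py", line 6, in ray
    c=imaging.camera_params(n);K=np.array(c['K'],float);k=c['k1']
ValueError: time passes only in moves, steps and waits
```

Request:
drive_tool([
  {"tx": 4, "ty": -40, "tz": 0, "wx": 0, "wy": 0, "wz": 0.5, "hand": 0.4},
  {"tx": 8, "ty": -80, "tz": 0, "wx": 0, "wy": 0, "wz": 1, "hand": 0.4},
  {"tx": 13, "ty": -120, "tz": 0, "wx": 0, "wy": 0, "wz": 2, "hand": 0.4},
  {"tx": 17.7, "ty": -162, "tz": 0, "wx": 0, "wy": 0, "wz": 2.3, "hand": 0.4},
  {"tx": 17.7, "ty": -162, "tz": 0, "wx": 0, "wy": 0, "wz": 2.3, "hand": 0.4},
])

```text
time: 6.25
tcp_pos: [478.7, -347.2, 227.8]
ee_rot: [-0.0, -0.672, 0.74, -0.0]
contact_force: [-0.4, 0.4, -0.7]
width: 60.4
```

Request:
drive_tool([
  {"tx": 0, "ty": 0, "tz": -30, "wx": 0, "wy": 0, "wz": 0, "hand": 0.4},
  {"tx": 0, "ty": 0, "tz": -70, "wx": 0, "wy": 0, "wz": 0, "hand": 0.4},
  {"tx": 0, "ty": 0, "tz": -95, "wx": 0, "wy": 0, "wz": 0, "hand": 0.4},
  {"tx": 0, "ty": 0, "tz": -95, "wx": 0, "wy": 0, "wz": 0, "hand": 0.4},
])

```text
time: 6.65
tcp_pos: [475.9, -341.6, 129.8]
ee_rot: [-0.002, -0.674, 0.739, 0.004]
contact_force: [-1.1, 0.3, 0.2]
width: 60.9
```

Run:
```python
from h import *
grab('scene','scene5'); s=readout.observe();print(s['tcp_pos'],s['contact_force'],s['width'],s['time'])
crop('scene5',170,170,320,290,5)
```

```text
[ 477.64338168 -342.74529087  132.54178926] [ 0.51821393 -0.19819184  0.67089671] 60.95412660429604 6.7
```

View pics/scene5_c170_170.png

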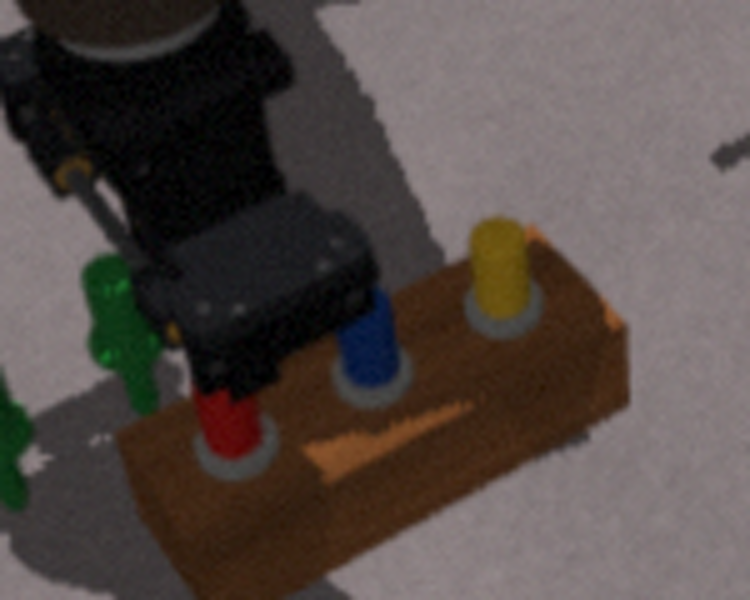

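The near finger hangs over the red knob at crop (235,390), clear of the blue pin. I'm going down and gripping.

Request:
drive_tool([
  {"tx": 0, "ty": 0, "tz": -20, "wx": 0, "wy": 0, "wz": 0, "hand": 0.4},
  {"tx": 0, "ty": 0, "tz": -40, "wx": 0, "wy": 0, "wz": 0, "hand": 0.4},
  {"tx": 0, "ty": 0, "tz": -55, "wx": 0, "wy": 0, "wz": 0, "hand": 0.4},
  {"tx": 0, "ty": 0, "tz": -60, "wx": 0, "wy": 0, "wz": 0, "hand": 0.4},
  {"tx": 0, "ty": 0, "tz": -60, "wx": 0, "wy": 0, "wz": 0, "hand": 0.4},
])

```text
time: 7.2
tcp_pos: [479.2, -343.7, 74.8]
ee_rot: [0.0, -0.674, 0.739, -0.001]
contact_force: [0.4, -0.1, 0.2]
width: 60.8
```

Request:
drive_tool([
  {"tx": 0, "ty": 0, "tz": 0, "wx": 0, "wy": 0, "wz": 0, "hand": -1},
  {"tx": 0, "ty": 0, "tz": 0, "wx": 0, "wy": 0, "wz": 0, "hand": -1},
  {"tx": 0, "ty": 0, "tz": 0, "wx": 0, "wy": 0, "wz": 0, "hand": -1},
  {"tx": 0, "ty": 0, "tz": 0, "wx": 0, "wy": 0, "wz": 0, "hand": -1},
  {"tx": 0, "ty": 0, "tz": 0, "wx": 0, "wy": 0, "wz": 0, "hand": -1},
], squeeze=25)

```text
time: 7.7
tcp_pos: [478.4, -343.7, 74.0]
ee_rot: [0.0, -0.674, 0.739, -0.0]
contact_force: [-0.5, -0.6, -0.6]
width: 28.8
```

Request:
drive_tool([
  {"tx": 0, "ty": 0, "tz": 0, "wx": 0, "wy": 0, "wz": 0, "hand": -1},
  {"tx": 0, "ty": 0, "tz": 20, "wx": 0, "wy": 0, "wz": 0, "hand": -1},
  {"tx": 0, "ty": 0, "tz": 50, "wx": 0, "wy": 0, "wz": 0, "hand": -1},
  {"tx": 0, "ty": 0, "tz": 90, "wx": 0, "wy": 0, "wz": 0, "hand": -1},
  {"tx": 0, "ty": 0, "tz": 140, "wx": 0, "wy": 0, "wz": 0, "hand": -1},
])

```text
time: 8.2
tcp_pos: [476.9, -342.9, 213.0]
ee_rot: [-0.001, -0.673, 0.739, 0.003]
contact_force: [1.1, 0.6, -1.2]
width: 25.6
```

Request:
drive_tool([
  {"tx": 0, "ty": 0, "tz": 40, "wx": 0, "wy": 0, "wz": 0, "hand": -1},
  {"tx": 0, "ty": 0, "tz": 60, "wx": 0, "wy": 0, "wz": 0, "hand": -1},
  {"tx": 0, "ty": 0, "tz": 60, "wx": 0, "wy": 0, "wz": 0, "hand": -1},
])

```text
time: 8.5
tcp_pos: [479.6, -344.4, 277.6]
ee_rot: [0.001, -0.674, 0.739, -0.004]
contact_force: [0.3, -1.1, -1.2]
width: 25.4
```

Run:
```python
from h import *
grab('scene','scene6'); s=readout.observe();print(s['tcp_pos'],s['contact_force'],s['width'],s['time'])
```

```text
[ 478.51978753 -343.57561617  274.65302858] [-0.02904291 -0.16228068 -1.25339775] 25.45959730822477 8.55
```

View pics/scene6.png

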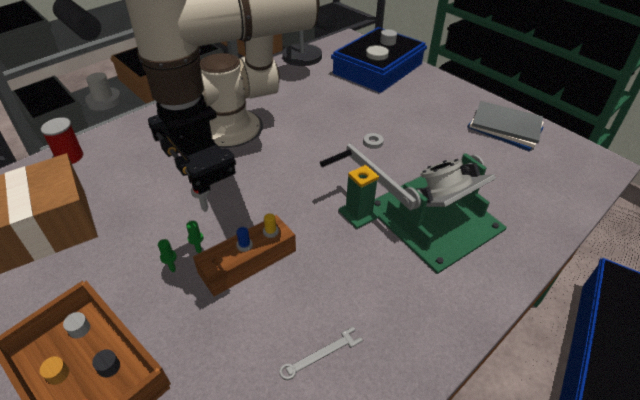

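The pin is held (opening 25.5 mm, rack slot empty, lug still down). I'm carrying it over to the lug.

Request:
drive_tool([
  {"tx": 6, "ty": 30, "tz": 0, "wx": 0, "wy": 0, "wz": 0, "hand": -1},
  {"tx": 14, "ty": 72, "tz": 0, "wx": 0, "wy": 0, "wz": 0, "hand": -1},
  {"tx": 22, "ty": 114, "tz": 0, "wx": 0, "wy": 0, "wz": 0, "hand": -1},
  {"tx": 30, "ty": 156, "tz": 0, "wx": 0, "wy": 0, "wz": 0, "hand": -1},
  {"tx": 38, "ty": 198, "tz": 0, "wx": 0, "wy": 0, "wz": 0, "hand": -1},
])

```text
time: 9.05
tcp_pos: [515.1, -143.9, 271.1]
ee_rot: [-0.002, -0.673, 0.739, 0.002]
contact_force: [0.7, -0.1, -1.1]
width: 25.2
```

Request:
drive_tool([
  {"tx": 8, "ty": 42, "tz": 0, "wx": 0, "wy": 0, "wz": 0, "hand": -1},
  {"tx": 16, "ty": 84, "tz": 0, "wx": 0, "wy": 0, "wz": 0, "hand": -1},
  {"tx": 24, "ty": 126, "tz": 0, "wx": 0, "wy": 0, "wz": 0, "hand": -1},
  {"tx": 31, "ty": 158, "tz": 0, "wx": 0, "wy": 0, "wz": 0, "hand": -1},
  {"tx": 35, "ty": 176.3, "tz": 0, "wx": 0, "wy": 0, "wz": 0, "hand": -1},
])

```text
time: 9.55
tcp_pos: [550.4, 33.0, 270.9]
ee_rot: [-0.002, -0.674, 0.738, 0.001]
contact_force: [0.1, -1.4, -1.2]
width: 25.2
```

Request:
drive_tool([
  {"tx": 0, "ty": 0, "tz": 0, "wx": 0, "wy": 0, "wz": 0, "hand": -1},
  {"tx": 0, "ty": 0, "tz": -20, "wx": 0, "wy": 0, "wz": 0, "hand": -1},
  {"tx": 0, "ty": 0, "tz": -45, "wx": 0, "wy": 0, "wz": 0, "hand": -1},
  {"tx": 0, "ty": 0, "tz": -60, "wx": 0, "wy": 0, "wz": 0, "hand": -1},
  {"tx": 0, "ty": 0, "tz": -60, "wx": 0, "wy": 0, "wz": 0, "hand": -1},
])

```text
time: 10.05
tcp_pos: [548.5, 29.3, 209.6]
ee_rot: [-0.004, -0.673, 0.74, 0.002]
contact_force: [-0.0, -0.1, -1.1]
width: 25.1
```

Run:
```python
from h import *
grab('scene','scene7'); s=readout.observe();print(s['tcp_pos'],s['ee_rot'],s['contact_force'],s['width'],s['time'])
crop('scene7',310,110,430,210,6)
```

```text
[549.90486941  29.51587767 211.65845301] [-0.00237828 -0.67319122  0.73946388  0.00104516] [-0.26761973 -0.22295932 -0.43391105] 25.247794150110945 10.1
```

View pics/scene7_c310_110.png

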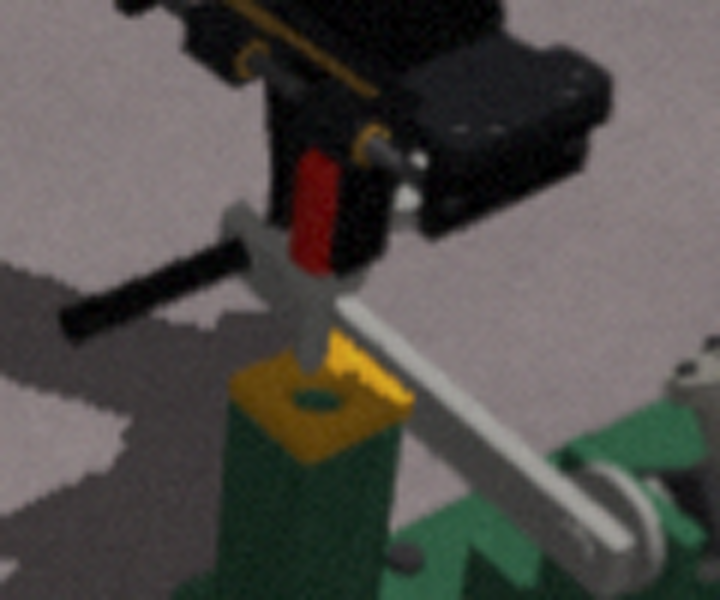

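Run:
```python
from h import *
crop('scene7',340,150,385,190,16)
for X in [(551.4,30.6,150),(551.4,30.6,135),(551.4,30.6,200)]:
    u,v=proj('scene',X); print(u,v,(u-340+.5)*16,(v-150+.5)*16)
```

```text
363.4655558855927 169.86649080514871 383.44889416948354 325.86385288237943
362.9563111681636 174.6740688691442 375.30097869061774 402.7851019063073
365.23086863363085 153.13892989011467 411.6938981380936 58.22287824183468
```

View pics/scene7_c340_150.png

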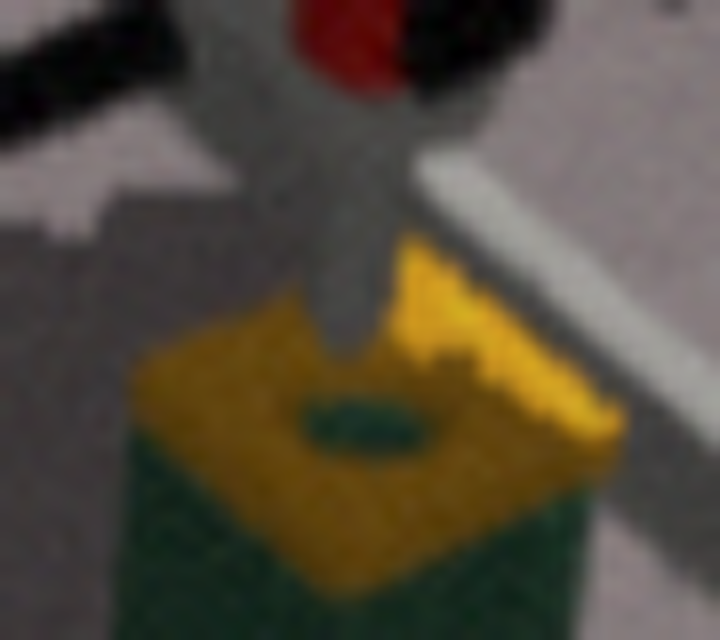

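Run:
```python
from h import *
z=np.load('pics/scene7.npz');p,d=z['p'],z['d']
v_=np.array([0.5187,-.4848,.7042]) # toward camera
h=v_[:2]/np.linalg.norm(v_[:2])
for v in range(160,173):
    row=[]
    for u in range(355,370):
        if d[v,u]>0:
            X=pt('scene',d,u,v,0)
            row.append((u,*X.round(0)))
    # shank points: depth noticeably nearer
    print(v,[(r[0],int(r[1]),int(r[2]),int(r[3])) for r in row if r[3]>141])
```

```text
160 [(360, 546, 21, 182), (361, 549, 21, 183), (362, 552, 21, 186), (363, 555, 21, 187), (364, 554, 26, 184), (365, 555, 28, 183), (366, 526, 67, 145), (367, 529, 67, 146), (368, 529, 71, 145), (369, 532, 71, 147)]
161 [(360, 546, 21, 179), (361, 549, 21, 180), (362, 550, 23, 180), (363, 555, 22, 184), (364, 554, 26, 181), (365, 555, 29, 180), (366, 527, 66, 143), (367, 531, 65, 146), (368, 533, 66, 147), (369, 534, 69, 146)]
162 [(360, 548, 19, 178), (361, 552, 19, 181), (362, 552, 22, 179), (363, 553, 24, 178), (364, 555, 25, 179), (365, 554, 30, 175), (366, 531, 61, 145), (367, 535, 61, 148), (368, 536, 63, 147), (369, 538, 64, 148)]
163 [(360, 546, 22, 173), (361, 551, 20, 177), (362, 551, 23, 175), (363, 554, 23, 176), (364, 556, 25, 177), (365, 553, 32, 171), (366, 532, 60, 143), (367, 535, 61, 145), (368, 539, 60, 147), (369, 539, 64, 145)]
164 [(360, 546, 22, 169), (361, 551, 20, 174), (362, 551, 23, 172), (363, 553, 25, 172), (364, 556, 25, 173), (368, 541, 58, 147), (369, 543, 59, 147)]
165 [(359, 544, 22, 165), (360, 547, 21, 168), (361, 550, 22, 169), (362, 553, 21, 171), (363, 554, 24, 171), (364, 557, 24, 172), (369, 543, 60, 143)]
166 [(359, 546, 19, 165), (360, 549, 19, 167), (361, 551, 20, 167), (362, 553, 22, 167), (363, 554, 25, 166), (364, 555, 26, 167)]
167 [(359, 545, 21, 160), (360, 549, 20, 163), (361, 549, 23, 162), (362, 551, 24, 162), (363, 554, 25, 163), (364, 554, 28, 162)]
168 [(359, 545, 21, 157), (360, 549, 21, 160), (361, 551, 21, 161), (362, 553, 22, 161), (363, 553, 26, 159), (364, 555, 28, 160)]
169 [(359, 547, 19, 157), (360, 549, 21, 157), (361, 552, 20, 159), (362, 554, 22, 159), (363, 554, 25, 157), (364, 554, 30, 155)]
170 [(360, 550, 19, 155), (361, 552, 22, 155), (362, 552, 24, 154), (363, 556, 24, 156)]
171 [(360, 550, 20, 151), (361, 551, 22, 151), (362, 553, 23, 152), (363, 553, 28, 149)]
172 [(361, 551, 23, 147), (362, 553, 24, 148)]
```

The foot shows about 2 px (about 5 mm) left of the hole's line, and the depth readings agree. I'm correcting that and looking again.

Request:
drive_tool([
  {"tx": 2.5, "ty": 4, "tz": 0, "wx": 0, "wy": 0, "wz": 0, "hand": -1},
  {"tx": 2.5, "ty": 4, "tz": -8, "wx": 0, "wy": 0, "wz": 0, "hand": -1},
  {"tx": 2.5, "ty": 4, "tz": -8, "wx": 0, "wy": 0, "wz": 0, "hand": -1},
  {"tx": 2.5, "ty": 4, "tz": -8, "wx": 0, "wy": 0, "wz": 0, "hand": -1},
])

```text
time: 10.5
tcp_pos: [553.7, 34.6, 205.8]
ee_rot: [-0.0, -0.674, 0.739, 0.0]
contact_force: [0.0, 0.0, -0.6]
width: 25.6
```

Run:
```python
from h import *
grab('scene','scene8'); s=readout.observe();print(s['tcp_pos'],s['ee_rot'],s['contact_force'],s['width'],s['time'])
crop('scene8',340,150,385,190,16)
z=np.load('pics/scene8.npz');d=z['d']
grab('top','top8');crop('top8',220,160,310,240,8)
h=np.array([.73,-.68]);Q=[]
for v in range(158,175):
    for u in range(358,370):
        if d[v,u]>0:
            X=pt('scene',d,u,v,0)
            if 140<X[2]<185 and X[1]<38: Q.append(X)
Q=np.array(Q);n=np.array([.68,.73]); s=Q[:,:2]@n; t=Q[:,:2]@h
print(len(Q),'mid right',(s.min()+s.max())/2,np.median(s),'front',np.percentile(t,85)); 
L=np.array([551.4,30.6]);print('lock',L@n,L@h+7)
```

```text
[553.85139054  34.64729637 205.98594157] [ 1.48470972e-04 -6.73598036e-01  7.39097862e-01 -1.16681206e-04] [ 0.07693727 -0.06310653 -1.64302937] 25.154262232133316 10.55
65 mid right 399.99575810724366 399.12144116312174 front 388.94057905190994
lock 397.29 388.714
```

View pics/scene8_c340_150.png

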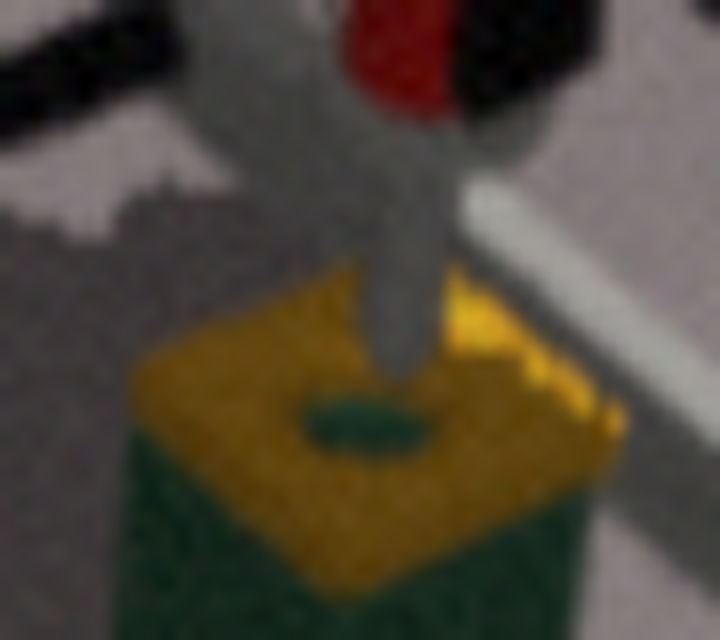

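View pics/top8_c220_160.png

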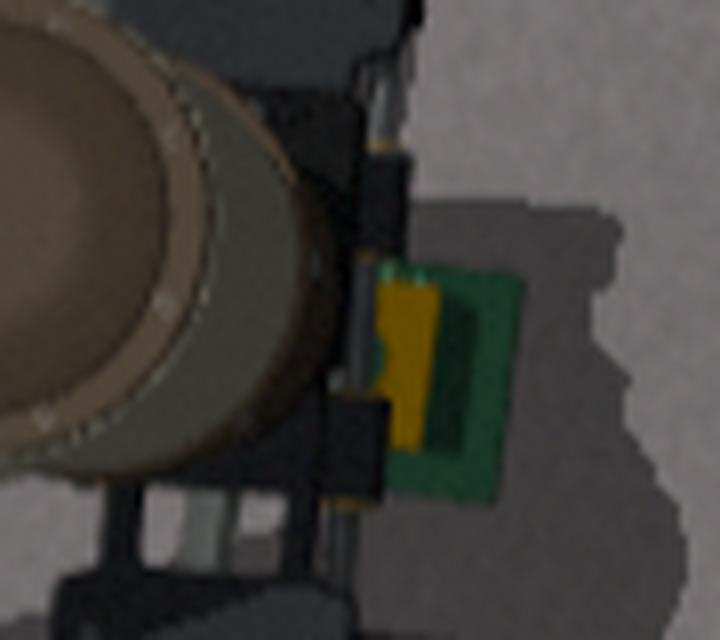

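Once settled, the foot is about 3 mm too far right at crop (400,370), where it should be near (378,367). The earlier picture caught the arm still moving. I'm correcting by (-2.2,-2.6) and starting down.

Request:
drive_tool([
  {"tx": -2.2, "ty": -2.6, "tz": 0, "wx": 0, "wy": 0, "wz": 0, "hand": -1},
  {"tx": -2.2, "ty": -2.6, "tz": 0, "wx": 0, "wy": 0, "wz": 0, "hand": -1},
  {"tx": -2.2, "ty": -2.6, "tz": -4, "wx": 0, "wy": 0, "wz": 0, "hand": -1},
  {"tx": -2.2, "ty": -2.6, "tz": -4, "wx": 0, "wy": 0, "wz": 0, "hand": -1},
  {"tx": -2.2, "ty": -2.6, "tz": -4, "wx": 0, "wy": 0, "wz": 0, "hand": -1},
])

```text
time: 11.1
tcp_pos: [551.5, 32.0, 201.5]
ee_rot: [-0.0, -0.674, 0.739, 0.0]
contact_force: [0.2, -0.4, -0.5]
width: 25.4
```

Run:
```python
from h import *
grab('scene','scene9'); s=readout.observe();print(s['tcp_pos'],s['contact_force'],s['width'],s['time'])
crop('scene9',340,150,385,190,16)
u,v=proj('scene',(551.4,30.6,138));print((u-340+.5)*16,(v-150+.5)*16)
```

```text
[551.60093796  32.02977051 201.64939286] [-0.68084607 -0.1841712  -0.78691465] 25.634155237413594 11.15
376.91891619589296 387.52087749229486
```

View pics/scene9_c340_150.png

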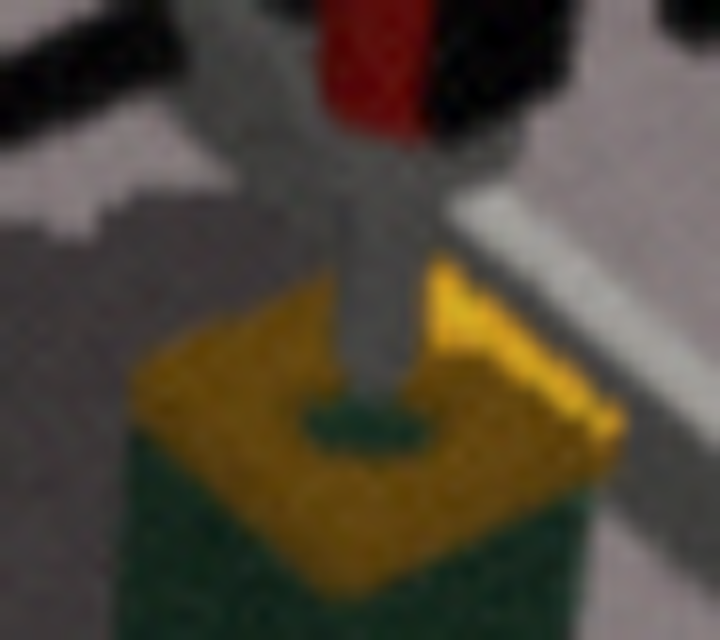

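The foot, at crop (373,390), is on the hole's line, predicted at (377,387). Inserting.

Request:
drive_tool([
  {"tx": 0, "ty": 0, "tz": -3, "wx": 0, "wy": 0, "wz": 0, "hand": -1},
  {"tx": 0, "ty": 0, "tz": -6, "wx": 0, "wy": 0, "wz": 0, "hand": -1},
  {"tx": 0, "ty": 0, "tz": -9, "wx": 0, "wy": 0, "wz": 0, "hand": -1},
  {"tx": 0, "ty": 0, "tz": -12, "wx": 0, "wy": 0, "wz": 0, "hand": -1},
  {"tx": 0, "ty": 0, "tz": -12, "wx": 0, "wy": 0, "wz": 0, "hand": -1},
])

```text
time: 11.65
tcp_pos: [551.2, 32.0, 189.1]
ee_rot: [-0.001, -0.674, 0.739, 0.0]
contact_force: [-0.0, 1.2, -1.0]
width: 25.6
```

Request:
drive_tool([
  {"tx": 0, "ty": 0, "tz": -4, "wx": 0, "wy": 0, "wz": 0, "hand": -1},
  {"tx": 0, "ty": 0, "tz": -8, "wx": 0, "wy": 0, "wz": 0, "hand": -1},
  {"tx": 0, "ty": 0, "tz": -12, "wx": 0, "wy": 0, "wz": 0, "hand": -1},
  {"tx": 0, "ty": 0, "tz": -16, "wx": 0, "wy": 0, "wz": 0, "hand": -1},
  {"tx": 0, "ty": 0, "tz": -20, "wx": 0, "wy": 0, "wz": 0, "hand": -1},
])

```text
time: 12.15
tcp_pos: [551.5, 32.0, 169.3]
ee_rot: [-0.0, -0.674, 0.739, 0.0]
contact_force: [0.1, -0.2, -1.9]
width: 25.2
```

Request:
drive_tool([
  {"tx": 0, "ty": 0, "tz": -4, "wx": 0, "wy": 0, "wz": 0, "hand": -1},
  {"tx": 0, "ty": 0, "tz": -8, "wx": 0, "wy": 0, "wz": 0, "hand": -1},
  {"tx": 0, "ty": 0, "tz": -12, "wx": 0, "wy": 0, "wz": 0, "hand": -1},
  {"tx": 0, "ty": 0, "tz": -16, "wx": 0, "wy": 0, "wz": 0, "hand": -1},
  {"tx": 0, "ty": 0, "tz": -16, "wx": 0, "wy": 0, "wz": 0, "hand": -1},
])

```text
time: 12.65
tcp_pos: [551.2, 32.0, 153.0]
ee_rot: [-0.001, -0.674, 0.739, 0.0]
contact_force: [0.7, -0.3, -0.4]
width: 25.3
```

Request:
drive_tool([
  {"tx": 0, "ty": 0, "tz": -2, "wx": 0, "wy": 0, "wz": 0, "hand": -1},
  {"tx": 0, "ty": 0, "tz": -4, "wx": 0, "wy": 0, "wz": 0, "hand": -1},
  {"tx": 0, "ty": 0, "tz": -4, "wx": 0, "wy": 0, "wz": 0, "hand": -1},
])

```text
time: 12.95
tcp_pos: [551.8, 32.1, 150.1]
ee_rot: [0.0, -0.674, 0.739, -0.0]
contact_force: [0.3, -0.0, -0.1]
width: 25.3
```

Run:
```python
from h import *
grab('scene','scene10'); s=readout.observe();print(s['tcp_pos'],s['contact_force'],s['width'],s['time'])
crop('scene10',320,130,400,200,10)
```

```text
[551.82327987  32.08981051 150.09867343] [0.27872835 0.25261186 0.58212   ] 25.496960465675105 13.0
```

View pics/scene10_c320_130.png

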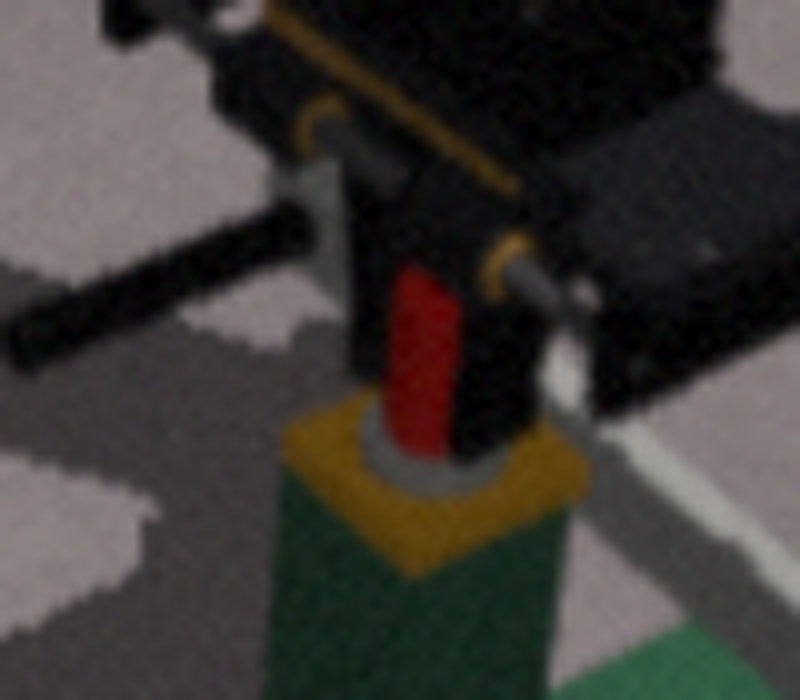

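The collar is on or just above the lug at crop (430,470). A small further push will seat it.

Request:
drive_tool([
  {"tx": 0, "ty": 0, "tz": -1.5, "wx": 0, "wy": 0, "wz": 0, "hand": -1},
  {"tx": 0, "ty": 0, "tz": -2, "wx": 0, "wy": 0, "wz": 0, "hand": -1},
  {"tx": 0, "ty": 0, "tz": -2, "wx": 0, "wy": 0, "wz": 0, "hand": -1},
])

```text
time: 13.3
tcp_pos: [551.8, 32.1, 148.9]
ee_rot: [0.0, -0.674, 0.739, -0.0]
contact_force: [-2.3, 0.4, 5.9]
width: 25.8
```

Request:
drive_tool([
  {"tx": 0, "ty": 0, "tz": 0, "wx": 0, "wy": 0, "wz": 0, "hand": 0.0},
  {"tx": 0, "ty": 0, "tz": 0, "wx": 0, "wy": 0, "wz": 0, "hand": 0.2},
  {"tx": 0, "ty": 0, "tz": 0, "wx": 0, "wy": 0, "wz": 0, "hand": 0.2},
  {"tx": 0, "ty": 0, "tz": 0, "wx": 0, "wy": 0, "wz": 0, "hand": 0.2},
  {"tx": 0, "ty": 0, "tz": 15, "wx": 0, "wy": 0, "wz": 0, "hand": 0.2},
])

```text
time: 13.8
tcp_pos: [550.0, 31.7, 160.6]
ee_rot: [-0.002, -0.673, 0.739, 0.001]
contact_force: [-0.1, -0.2, 0.4]
width: 50.7
```

Request:
drive_tool([
  {"tx": 0, "ty": 0, "tz": 40, "wx": 0, "wy": 0, "wz": 0, "hand": 0.2},
  {"tx": 0, "ty": 0, "tz": 80, "wx": 0, "wy": 0, "wz": 0, "hand": 0.2},
  {"tx": -30, "ty": -30, "tz": 110, "wx": 0, "wy": 0, "wz": 0, "hand": 0.2},
  {"tx": -50, "ty": -70, "tz": 120, "wx": 0, "wy": 0, "wz": 0, "hand": 0.2},
  {"tx": -70, "ty": -110, "tz": 120, "wx": 0, "wy": 0, "wz": 0, "hand": 0.2},
])

```text
time: 14.3
tcp_pos: [481.8, -78.8, 285.2]
ee_rot: [0.002, -0.674, 0.738, -0.002]
contact_force: [0.1, 0.4, 0.3]
width: 52.2
```

Request:
drive_tool([
  {"tx": -10, "ty": -45, "tz": 0, "wx": 0, "wy": 0, "wz": 0, "hand": 0.2},
  {"tx": -20, "ty": -90, "tz": 0, "wx": 0, "wy": 0, "wz": 0, "hand": 0.2},
  {"tx": -30, "ty": -130, "tz": 0, "wx": 0, "wy": 0, "wz": 0, "hand": 0.2},
  {"tx": -30, "ty": -130, "tz": 0, "wx": 0, "wy": 0, "wz": 0, "hand": 0.2},
  {"tx": -30, "ty": -130, "tz": 0, "wx": 0, "wy": 0, "wz": 0, "hand": 0.2},
])

```text
time: 14.8
tcp_pos: [451.2, -208.7, 282.4]
ee_rot: [-0.0, -0.673, 0.74, 0.0]
contact_force: [0.0, 0.2, -0.4]
width: 52.1
```

Run:
```python
from h import *
p,d=grab('scene','scene11'); pt_,dt=grab('top','top11')
s=readout.observe();print(s['tcp_pos'],s['contact_force'],s['width'],s['time'])
crop('scene11',310,120,430,210,6);crop('top11',220,150,310,250,6)
for n,p,d in(('scene',p,d),('top',pt_,dt)):
    p=p.astype(int);r=(p[...,0]>100)&(p[...,1]<60)&(p[...,2]<60);k,l,st,c=cv2.connectedComponentsWithStats(r.astype(np.uint8))
    for i in range(1,k):
        if 200<c[i][0]<420 and 100<c[i][1]<300 and st[i,4]>20:
            ys,xs=np.where(l==i);P=np.array([pt(n,d,x,y,1) for x,y in zip(xs,ys)]);print(n,c[i].round(1),P.max(0).round(1),P.min(0).round(1),P[P[:,2]>180].mean(0).round(1))
```

```text
[ 451.73975008 -207.42134207  282.59622822] [ 0.4483567   0.37641595 -0.0731315 ] 51.951083534187454 14.9
scene [364.6 159.6] [563.3  64.6 185.1] [504.9  18.3 139.8] [552.9  28.6 183.6]
top [259.8 203.2] [565.4  42.7 185.4] [539.4  19.3 142.4] [550.2  31.3 183.9]
```

View pics/scene11_c310_120.png

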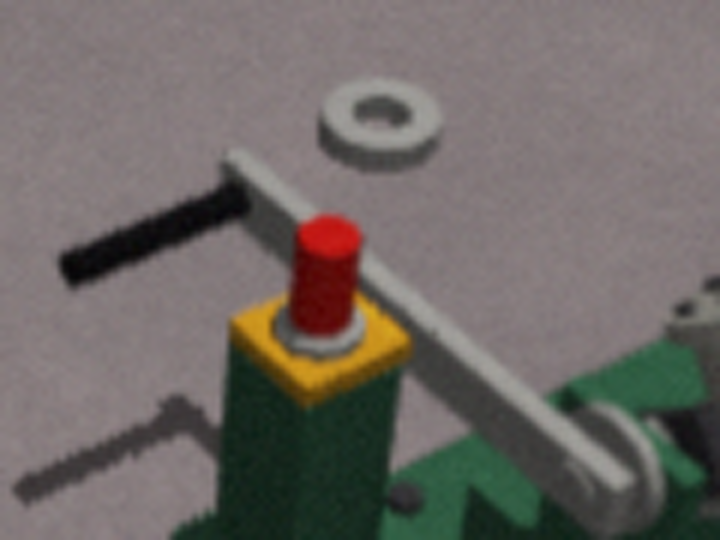

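View pics/top11_c220_150.png

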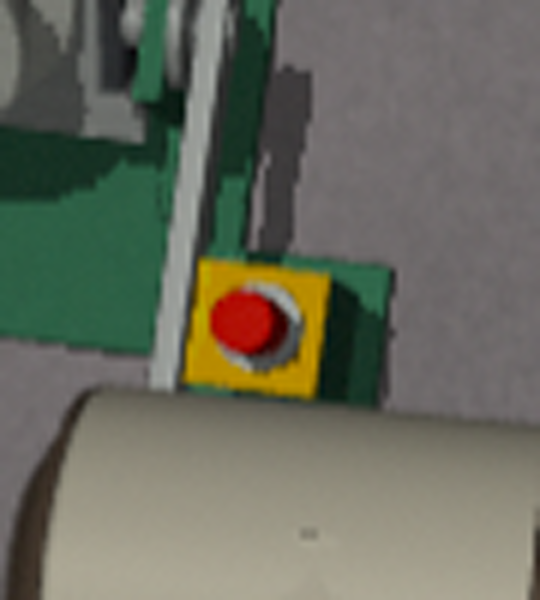

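The collar lies flat on the lug. The knob's top is at about (550.5,30.5,184.5), against an expected 185 for a seated pin. The pin is upright, the arm is down, and the gripper is clear. Handing in.

```bash
python3 -c "
from station import job; print(job.close_job())"
```

```text
the job is handed in; nothing more can be done
None
```

The arm is down on the lock post and the red pin is pushed through the lug into the post, released and handed in at about 15 s. `close_job()` reports no verdict, so the evidence is my last pictures and readings.

**What I did:** I pinched the black handle and led it round its arc until the lug lay on the post. I then took the red pin from the end of the rack, corrected its alignment over the hole twice from the pictures, and lowered it in. Contact came at about 6 N, and I let go and moved clear.

**Last checks:**
- **Arm:** the lug is level, its top measured at 135.7 mm against 135 mm.
- **Pin:** it stands upright with the collar flat on the lug. The knob top is at about 184 mm against 185 mm expected, within about 2 mm of the hole's centre line.
- **Robot:** it is well clear, with no contact force beyond sensor noise.

**What disagreed:**
- My first set of move calls was refused because the rows lacked some keys; nothing moved.
- The first alignment picture over the hole caught the arm before it had settled, so that correction overshot by about 3 mm; I corrected it before inserting.
- The two cameras disagreed by about 2 to 3 mm on the hole and knob positions, roughly the stated calibration error.

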